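Tip a carton onto the label jig and press its top to the label head

TASK

Tip the standing carton over the raised edge of the labelling bed, by pushing it high up against that edge, so that it lies flat on the bed with its top end towards the fence. Then push it along the bed, straight and centred, until its top end meets the label head on the fence, and press it there firmly but gently for a second (about 10 N on the head: under 5 N the label does not stick, over 20 N, or shoving the carton with over 30 N, crushes it). Leave it lying there against the head, let go, and do not disturb the other goods.

Things in the scene. Friction and masses are not known exactly. Their poses are not given: they have to be found in the camera images.
- jig: Labelling bed: fixed grey board 270 mm long (x), 150 mm wide (y), 12 mm thick. Origin: at table height (z = 0) under the middle of its entry edge, the end away from the fence; +x runs to the fence, z up. The entry edge's upright 12 mm face is the low stop. The lying carton slides on the bed with an unknown drag of about 1 to 8 N.
- fence: Fixed aluminium plate across the bed, 130 mm wide, 100 mm high, 200 to 225 mm past the entry edge. Origin: on the bed's top, mid foot of the plate's front face; axes as the jig's. In it a grey label head, 80 mm wide, 60 mm high, centre 45 mm above the bed, unyielding, its face 4 to 12 mm in front of the plate: differs each time, not reported.
- carton: Cardboard carton with paper tape on top, 90 mm (x) by 100 mm (y) by 160 mm tall (z), 0.28 to 0.52 kg, too wide to grip. Origin: centre of its underside, z to its top. Starts standing 15 to 65 mm before the entry edge, x within 0.25 rad of the jig's x, within 15 mm of its centre line. Topples by itself past 30 degrees of lean. Lying: 100 mm across the bed, 90 mm high.
- carton_top (a point): Centre of the carton's top face, 160 mm along its z from its origin.
- jar: Small white jar with green cap, 52 mm wide, 70 mm high; origin: centre of its underside. Leave alone.
- spray: White bottle with red cap, 56 mm wide, 170 mm high; origin: centre of its underside. Leave alone.
- tape: Roll of clear tape lying flat, 70 mm wide, 24 mm high; origin: centre of its underside. Leave alone.
- cup: Clear feeding cup, 60 mm wide at the rim, 50 mm high; origin: centre of its underside. Leave alone.
- bowlbox: Yellow box, 110 by 80 by 50 mm high; origin: centre of its underside. Leave alone.
- screwdriver: Screwdriver lying on the table along its x, about 200 mm long; leave alone.
Things that resemble listed ones, but are neither listed nor needed, are in the scene too. What is shaped like the carton but orange or pink is not meant.

How it is judged (in metres and radians):
On the way, in this order (a step that is already met when the one before it is completed fails the run):
1. the carton has been tipped over the entry edge and lies flat on the bed, top end towards the fence (angle between the z axis of carton and the x axis of jig, either way round below 0.15 rad and z of carton_top in the frame of jig between 0.052 and 0.063 m and z of carton in the frame of jig between 0.05 and 0.063 m and x of carton_top in the frame of jig above 0.1 m), for 0.2 s.
2. its top end is pressed against the label head with more than 5 N for half a second (angle between the z axis of carton and the x axis of jig, either way round below 0.15 rad and z of carton_top in the frame of jig between 0.052 and 0.063 m and z of carton in the frame of jig between 0.05 and 0.063 m and contact force between carton and fence above 5 N), for 0.5 s.
At the end, for the whole second after the job is handed in: The carton lies flat on the bed on its 100 mm wide side (both ends' centres 50 to 63 mm above the table), within 0.15 rad of the bed's direction, at rest, its top end at the label head (its centre 2 to 15 mm before the fence plate, within 20 mm of the fence's middle), not touched by the robot (angle between the z axis of carton and the x axis of jig, either way round below 0.15 rad and z of carton_top in the frame of jig between 0.052 and 0.063 m and z of carton in the frame of jig between 0.05 and 0.063 m and x of carton_top in the frame of fence between -0.015 and -0.002 m and y of carton_top in the frame of fence between -0.02 and 0.02 m and linear speed of carton below 0.01 m/s).
It fails at once if the carton is pressed against the fence or its label head with more than 20 N (contact force between carton and fence above 20 N).
It fails at once if the robot pushes the carton with more than 30 N (contact force between any of the arm, the fingers and carton above 30 N).
It fails at once if another thing is moved more than 20 mm (distance of any of jar, spray, tape, cup, bowlbox, screwdriver from where it was at the start of the episode above 0.02 m).
It also fails if it takes over 72 s, if anything falls off the work surface, if the arm or the gripper's body presses on something with over 40 N, if the wrist force passes 120 N, or if a joint passes its speed limit or range.

ROBOT

A 6-joint arm with a two-finger parallel gripper is mounted at the origin on the work surface. World frame = base frame: x ahead of the robot, y to its left, z up, the work surface at z = 0. Lengths are in mm, angles in rad, forces in N, time in s.
With the tool pointing down it reaches from about 375 to 900 mm from the base axis. Payload 3.1 kg.
Tool frame: the origin (TCP) lies on the centre line of the jaws, within the pads' length; the fingertips stand 22 mm ahead of it and the grasp point (between the pads) lies 3 mm ahead of it; z points along the fingers, y is the line along which they close (so a half turn about z gives the same grasp; the last joint's range is limited). The gripper opens to 87 mm and grips with 3 to 60 N. Pads are 19 mm wide; open, the fingers measure 117 mm over their backs; the gripper's body (75 mm by 190 mm) begins 51 mm behind the grasp point.
Start: joints at [1.056, 0.527, 1.433, -0, 1.181, -0.178], TCP at [205.912, 590.082, 244.548] pointing down, gripper open.
Joint ranges: [-3.08, 3.08], [-0.75, 2.2], [0.22, 2.44], [-1.43, 4.57], [0, 2.65], [-2.85, 2.85]. Speed limits (rad/s): [2.79, 2.79, 3.14, 3.14, 3.14, 3.14].

INTERFACE

Orientations are given as a rotation vector (axis times angle).
In Python, from workcell import ctrl, read_camera, camera_info, nets gives the robot as it stands. The module is installed in compiled form; this text tells all that it offers.
- The arm moves only by the tool arm_command, never from a script. Its argument "rows" is a list of rows, each an object of numbers: "x", "y", "z": the shift along the tool's x, y, z in mm; "turn": the turn about the tool's z in rad; "claw": the closure, from -1 (fully open) to 1 (shut). A call has 1 to 20 rows; each row is the pose to reach, as a shift and turn from the pose commanded when the call began, along the tool's axes at that moment; what a row does not reach only later rows make up. A row lasts 1/10 s, in which the tool goes at most 50 mm and 8.59 degrees, less where a joint would pass 70% of its speed; a pose out of reach is approached as far as the arm can. A call with a gripper value outside its range is refused whole. The fingers move at their own pace and stop on an object; "grip_force" is the grip in N (left out, the last holds). Time passes only in rows, so rows that repeat a pose let the fingers close. It gives the time, the measured TCP pose, the force, the opening and the grip force at its end, in the units of the state.
- ctrl.sense(): the state, without advancing time (a new reading comes with each control period).
- read_camera(name): name is "side" or "top"; returns (picture, depth): 400x640x3 uint8, blue, green, red; 400x640 float32, mm along the optical axis (not along the pixel's ray), 0 where there is no reading.
- camera_info(name): a dict with "fx", "fy", "cx", "cy" (pixels), "extrinsics" (4x4, takes a point from camera to world coordinates). Camera axes: x right, y down, z forward; pixel columns grow to the right and rows downward; lengths in mm; the calibration is good to about 2 mm. A picture is of the moment at which its call begins. camera_info takes no time and is no camera call.
- ctrl.sign_off(): hands the job in; it is judged then, once.
Trained networks look in the newest picture that a camera, given by its name, has taken for a name from the list of things; names that differ only in an ending like _2 or _b are one class to them, and where a whole thing is asked for, a point or a joint stands for the part that bears it (a point fixed in the world has none). Each returns a list of dicts, best first, with "p" (0 to 1); they miss things now and then, are a little off and sometimes report something else, mostly with a low value. They report only what shows in the picture. A call takes as long as a camera call. They do not tell look-alikes from the thing itself.
- nets.silhouettes(name, camera): "region" (400x640 bool, what is visible of it) and "location" ([column, row] in pixels, amid what is visible of it).
The state is a dict: "t": time; "joint_pos": joint angles; "qd": joint speeds; "effort": joint torques, N m; "position": TCP position; "ee_rot": TCP orientation; "wrist_force": force on the tool from outside, world axes, zero at the start; "torque": the same for the moment, N m; "grip_width": finger opening in mm; "grasp_force": force on a finger pad.
Only numpy, scipy, OpenCV 4.12 (cv2) and the standard library are available. Lean on these libraries where they do the work, as an engineer would, in place of code of your own. Each camera call takes 0.05 s, during which the arm holds its last target. There are 200 camera calls.

## Working session

There is one attempt and no reset: what is moved stays moved. The work goes in short steps, Python scripts to look and compute and a tool call to move; the robot and the scene stay as the last step left them, time stands still between calls to the robot, and variables do not carry over. Pictures are saved under pics/ and viewed, at most 10 in all, crops included, and the job is handed in when it is done.

Besides the shell and the picture viewer there is one more tool, called after "Emit:" by a JSON object that holds its "api" and its "payload". arm_command: Moves the arm, as the interface text tells. Its arguments: {"type":"object","properties":{"rows":{"type":"array"},"grip_force":{"type":"number"}},"required":["rows"]}

```bash
mkdir -p pics
cat > h.py <<'E'
import numpy as np,cv2
from workcell import ctrl,read_camera,camera_info,nets
def cloud(cam):
    im,d=read_camera(cam);c=camera_info(cam)
    v,u=np.mgrid[0:400,0:640]
    P=np.stack([(u-c['cx'])*d/c['fx'],(v-c['cy'])*d/c['fy'],d],-1)
    E=np.array(c['extrinsics']);W=P@E[:3,:3].T+E[:3,3];W[d==0]=np.nan
    return im,W
E
python3 - <<'E'
from h import *
np.set_printoptions(precision=1,suppress=True)
for cam in ['top','side']:
    im,W=cloud(cam);cv2.imwrite(f'pics/{cam}0.png',im)
    print(cam,camera_info(cam)['extrinsics'])
    for n in ['carton','jig','fence','jar','spray','tape','cup','bowlbox','screwdriver']:
        for r in nets.silhouettes(n,cam)[:3]:
            w=W[r['region']];w=w[~np.isnan(w[:,0])]
            if len(w): print(n,round(r['p'],2),r['location'],np.nanmedian(w,0),np.percentile(w,2,axis=0),np.percentile(w,98,axis=0))
E
```

```text
top [[  -0.    -1.     0.   468.2]
 [  -1.     0.     0.   -30. ]
 [  -0.    -0.    -1.  1634.4]
 [   0.     0.     0.     1. ]]
carton 0.73 [373.0, 202.9] [ 521.9 -169.6  158.7] [ 470.3 -218.7   61.2] [ 578.  -119.1  165.1]
carton 0.59 [374.1, 256.9] [ 363.5 -178.7  158.2] [ 318.1 -232.1   16.8] [ 408.5 -133.   165.5]
carton 0.56 [429.7, 228.5] [ 437.5 -345.4  157.8] [ 380.4 -407.5   19.9] [ 493.6 -294.6  165.7]
jig 0.74 [310.7, 184.7] [588.2  28.8  10.5] [506.7 -80.7   1.1] [684.4 155.   18.8]
fence 0.66 [173.4, 185.3] [595.7 471.3  20. ] [570.2 435.7  -2.3] [618.7 488.6  51.8]
fence 0.6 [270.9, 171.8] [627.4 145.9  36.8] [566.7 110.6  11.7] [688.8 183.5 114.2]
jar 0.66 [331.8, 149.8] [705.7 -58.4  68. ] [685.6 -79.   31.4] [728.6 -36.3  76.5]
cup 0.63 [175.2, 184.2] [595.6 470.9  23.5] [567.1 436.   -2. ] [619.2 489.2  52.8]
cup 0.57 [268.3, 170.7] [626.8 146.2  35.6] [565.4 110.3  11.6] [690.8 186.3 114.1]
bowlbox 0.68 [469.8, 203.1] [ 528.7 -491.6   47.9] [ 474.5 -538.8    5.1] [ 583.8 -452.4   55.8]
screwdriver 0.49 [221.8, 241.2] [418.3 310.8  20.8] [387.7 267.4   7.2] [462.5 
[... 521 characters left out ...]
0.74 [376.2, 210.8] [641.6 127.6  71.7] [565.2 108.2  15.5] [689.  175.5 113.7]
jar 0.66 [348.3, 277.5] [718.9 -66.3  61.7] [692.4 -82.3   9.2] [736.5 -39.2  74.3]
jar 0.23 [441.6, 150.8] [595.9 465.1  34.1] [569.4 434.8   8.5] [623.6 491.   52.3]
spray 0.72 [302.7, 285.6] [ 685.7 -187.5  100.2] [ 617.7 -205.5   -0.3] [ 702.5 -138.5  171.9]
tape 0.72 [328.1, 202.5] [489.6  81.5  20.9] [455.   51.7   0.5] [517.5 115.7  27.9]
cup 0.73 [440.7, 152.9] [594.7 465.5  31.4] [552.7 434.8  -1.5] [623.6 514.5  52.2]
bowlbox 0.87 [162.6, 332.8] [ 542.  -499.2   49.9] [ 474.2 -539.8    2.2] [ 587.4 -456.4   54.7]
screwdriver 0.72 [371.8, 148.3] [425.3 311.   20.4] [392.3 265.9   5.4] [486.7 418.4  30.5]
```

View pics/top0.png

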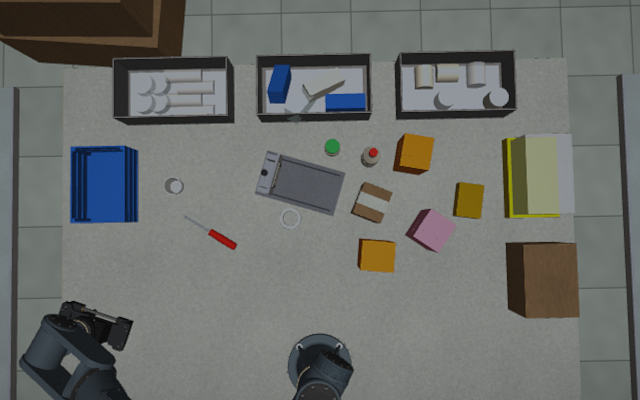

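View pics/side0.png

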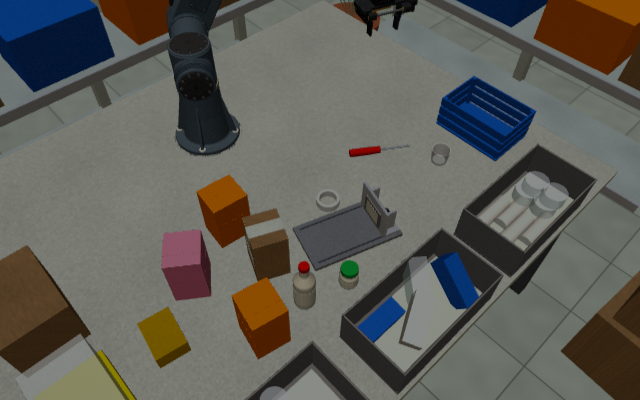

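Run:
```python
from h import *
np.set_printoptions(precision=3,suppress=True)
im,W=cloud('top')
x,y,z=np.moveaxis(W,-1,0)
def rect(m,n):
    m=cv2.morphologyEx(m.astype(np.uint8),cv2.MORPH_OPEN,np.ones((3,3)))
    k,l,s,c=cv2.connectedComponentsWithStats(m)
    i=1+np.argmax(s[1:,4]);p=np.c_[x[l==i],y[l==i]].astype(np.float32)
    print(n,len(p),cv2.minAreaRect(p),'medz',np.median(z[l==i]))
    return p
rect((z>140)&(z<180)&(abs(x-522)<80)&(abs(y+170)<70),'carton')
rect((z>6)&(z<22)&(x>480)&(x<720)&(y>-110)&(y<215),'jig')
rect((z>85)&(z<130)&(x>540)&(x<720)&(y>80)&(y<215),'fence')
rect((z>140)&(z<190)&(x>600)&(x<750)&(y>-240)&(y<-110),'spray')
rect((z>50)&(z<90)&(abs(x-707)<40)&(abs(y+58)<40),'jar')
print({k:np.array(v) for k,v in ctrl.sense().items()})
```

```text
carton 1011 ((523.994873046875, -172.89874267578125), (90.9966049194336, 100.26786041259766), 67.19712829589844) medz 159.01882318263984
jig 2022 ((591.5427856445312, 30.25981903076172), (225.30972290039062, 150.99705505371094), 73.01771545410156) medz 11.340964943376662
fence 169 ((621.224609375, 128.27928161621094), (12.160819053649902, 128.7308807373047), 73.19279479980469) medz 108.24671316976628
spray 58 ((672.2321166992188, -177.8140411376953), (21.502538681030273, 21.25802993774414), 88.06719207763672) medz 168.81342580988348
jar 168 ((709.5140991210938, -57.25700378417969), (41.76002883911133, 45.1776008605957), 88.8526382446289) medz 68.19800671255598
{'t': array(1.05), 'joint_pos': array([ 1.057,  0.527,  1.433, -0.   ,  1.181, -0.178]), 'qd': array([-0.   , -0.   , -0.   ,  0.   , -0.001,  0.002]), 'effort': array([  0.   , -44.002, -17.699,   0.063,   0.05 ,  -0.   ]), 'position': array([205.899, 590.065, 244.544]), 'ee_rot': array([ 0.525,  3.097, -0.   ]), 'wrist_force': array([-0.29 , -0.342,  0.766]), 'torque': array([-0.025, -0.007,  0.022]), 'grasp_force': array(0.), 'grip_width': array(87.478)}
```

The top view shows the taped brown carton at (373,203), the bed at (305,184) and the fence at (268,172). The side view agrees, with the carton at (266,243) and the fence at (376,211). The lookalikes are orange and pink. The bed's x axis is at 73° in the world frame. The carton is yawed about -6° from it, 5 mm off centre, with a gap of about 56 mm to the edge.

Emit:
{"api": "arm_command", "payload": {"rows": [{"x": -179, "y": -144, "z": 0, "turn": 0.37, "claw": -0.38}, {"x": -359, "y": -288, "z": 0, "turn": 0.75, "claw": -0.38}, {"x": -359, "y": -288, "z": 0, "turn": 0.75, "claw": -0.38}, {"x": -359, "y": -288, "z": 0, "turn": 0.75, "claw": -0.38}, {"x": -359, "y": -288, "z": 0, "turn": 0.75, "claw": -0.38}, {"x": -359, "y": -288, "z": 0, "turn": 0.75, "claw": -0.38}, {"x": -359, "y": -288, "z": 0, "turn": 0.75, "claw": -0.38}, {"x": -359, "y": -288, "z": 0, "turn": 0.75, "claw": -0.38}, {"x": -359, "y": -288, "z": 0, "turn": 0.75, "claw": -0.38}, {"x": -359, "y": -288, "z": 0, "turn": 0.75, "claw": -0.38}, {"x": -559.5, "y": -690, "z": 0, "turn": 1.532, "claw": -0.38}, {"x": -559.5, "y": -690, "z": 0, "turn": 1.532, "claw": -0.38}, {"x": -559.5, "y": -690, "z": 0, "turn": 1.532, "claw": -0.38}, {"x": -559.5, "y": -690, "z": 0, "turn": 1.532, "claw": -0.38}, {"x": -559.5, "y": -690, "z": 0, "turn": 1.532, "claw": -0.38}, {"x": -559.5, "y": -690, "z": 0, "turn": 1.532, "claw": -0.38}, {"x": -559.5, "y": -690, "z": 0, "turn": 1.532, "claw": -0.38}, {"x": -559.5, "y": -690, "z": 0, "turn": 1.532, "claw": -0.38}, {"x": -559.5, "y": -690, "z": 0, "turn": 1.532, "claw": -0.38}, {"x": -559.5, "y": -690, "z": 0, "turn": 1.532, "claw": -0.38}]}}

```text
t: 3.05
position: [508.6, -252.0, 244.9]
ee_rot: [2.526, 1.858, 0.0]
wrist_force: [-0.5, -0.4, -0.8]
grip_width: 59.9
grasp_force: 0.0
```

```bash
cat >> h.py <<'E'
from scipy.spatial.transform import Rotation as Ro
u=np.array([np.cos(np.deg2rad(73.05)),np.sin(np.deg2rad(73.05))]);n=np.array([-u[1],u[0]])
def st():
    s=ctrl.sense();p=np.array(s['position']);R=Ro.from_rotvec(s['ee_rot']).as_matrix();f=np.array(s['wrist_force'])
    print('t',round(s['t'],2),'tcp',p.round(1),'s,l,z',(p[:2]@u).round(1),(p[:2]@n).round(1),'yaw',np.degrees(np.arctan2(R[1,0],R[0,0])).round(2),'tilt',R[2].round(3),'F u,n,z',(f[:2]@u).round(2),(f[:2]@n).round(2),f[2].round(2),'w',round(float(s['grip_width']),1))
E
python3 -c "
from h import *
st()"
```

```text
t 3.05 tcp [ 508.6 -252.   244.9] s,l,z -92.8 -560.0 yaw 72.68 tilt [-0.003  0.005 -1.   ] F u,n,z -0.55 0.32 -0.8 w 59.9
```

Emit:
{"api": "arm_command", "payload": {"rows": [{"z": 0}, {"z": 20}, {"z": 50}, {"z": 80}, {"z": 105}, {"z": 120}, {"z": 123}, {"z": 123}, {"z": 123}]}}

```text
schema error: expected keys x, y, z, turn, claw
```

```bash
python3 -c "
from h import *
st()"
```

```text
t 3.05 tcp [ 508.6 -252.   244.9] s,l,z -92.8 -560.0 yaw 72.68 tilt [-0.003  0.005 -1.   ] F u,n,z -0.55 0.32 -0.8 w 59.9
```

Emit:
{"api": "arm_command", "payload": {"rows": [{"x": 0, "y": 0, "z": 0, "turn": 0, "claw": -0.38}, {"x": 0, "y": 0, "z": 20, "turn": 0, "claw": -0.38}, {"x": 0, "y": 0, "z": 50, "turn": 0, "claw": -0.38}, {"x": 0, "y": 0, "z": 80, "turn": 0, "claw": -0.38}, {"x": 0, "y": 0, "z": 105, "turn": 0, "claw": -0.38}, {"x": 0, "y": 0, "z": 118, "turn": 0, "claw": -0.38}, {"x": 0, "y": 0, "z": 123, "turn": 0, "claw": -0.38}, {"x": 0, "y": 0, "z": 123, "turn": 0, "claw": -0.38}, {"x": 0, "y": 0, "z": 123, "turn": 0, "claw": -0.38}]}}

```text
t: 3.95
position: [507.6, -245.8, 122.6]
ee_rot: [2.524, 1.868, 0.001]
wrist_force: [0.3, 0.2, 0.2]
grip_width: 60.1
grasp_force: 0.0
```

```bash
python3 -c "
from h import *
st()"
```

```text
t 3.95 tcp [ 507.6 -245.8  122.6] s,l,z -87.1 -557.2 yaw 73.02 tilt [-0.001  0.002 -1.   ] F u,n,z 0.27 -0.23 0.23 w 60.1
```

Emit:
{"api": "arm_command", "payload": {"rows": [{"x": 5, "y": 0, "z": 0, "turn": 0, "claw": -0.38}, {"x": 9, "y": 0, "z": 0, "turn": 0, "claw": -0.38}, {"x": 12, "y": 0, "z": 0, "turn": 0, "claw": -0.38}, {"x": 15, "y": 0, "z": 0, "turn": 0, "claw": -0.38}, {"x": 18, "y": 0, "z": 0, "turn": 0, "claw": -0.38}, {"x": 21, "y": 0, "z": 0, "turn": 0, "claw": -0.38}, {"x": 24, "y": 0, "z": 0, "turn": 0, "claw": -0.38}, {"x": 27, "y": 0, "z": 0, "turn": 0, "claw": -0.38}, {"x": 30, "y": 0, "z": 0, "turn": 0, "claw": -0.38}, {"x": 33, "y": 0, "z": 0, "turn": 0, "claw": -0.38}, {"x": 36, "y": 0, "z": 0, "turn": 0, "claw": -0.38}]}}

```text
t: 5.05
position: [517.7, -212.5, 122.3]
ee_rot: [2.523, 1.868, -0.001]
wrist_force: [-1.8, -4.5, 4.7]
grip_width: 60.2
grasp_force: 2.9
```

```bash
cat >> h.py <<'E'
def look(name):
    im,W=cloud('side');a=im[130:330,180:480];cv2.imwrite(f'pics/{name}.png',cv2.resize(a,None,fx=2.5,fy=2.5))
    st()
    r=[r for r in nets.silhouettes('carton','side')]
    for q in r:
        w=W[q['region']];w=w[~np.isnan(w[:,0])];s=w[:,:2]@u;l=w[:,:2]@n
        if len(w)>50 and abs(np.median(l)+557)<60:
            print(round(q['p'],2),'n',len(w),'s',np.percentile(s,[2,50,98]).round(1),'l',np.percentile(l,[2,50,98]).round(1),'z',np.percentile(w[:,2],[2,50,98]).round(1))
            f=(w[:,2]>15)
            # +x world side face normal fits: planes by RANSAC-free SVD on the face nearest the camera
            for nm,m in (('top',w[:,2]>np.percentile(w[:,2],97)-6),):
                p=np.c_[s[m],l[m]].astype(np.float32);print(nm,cv2.minAreaRect(p),np.median(w[m,2]).round(1))
E
python3 -c "
from h import *
look('a1')"
```

```text
t 5.1 tcp [ 517.7 -211.8  122.3] s,l,z -51.7 -557.0 yaw 73.02 tilt [-0.002  0.001 -1.   ] F u,n,z -4.54 -0.35 4.01 w 59.8
0.89 n 1989 s [-48.6  10.9  49.8] l [-605.9 -599.4 -508.4] z [  5.9 144.8 168.8]
top ((-3.5808486938476562, -597.783447265625), (194.35775756835938, 106.1872329711914), 78.87310791015625) 163.9
0.68 n 2917 s [-266.3 -214.7 -160.1] l [-581.  -556.3 -476.4] z [  7.8 148.4 164.1]
top ((-212.83815002441406, -521.8106079101562), (102.25035858154297, 90.55547332763672), 72.34075927734375) 160.8
```

View pics/a1.png

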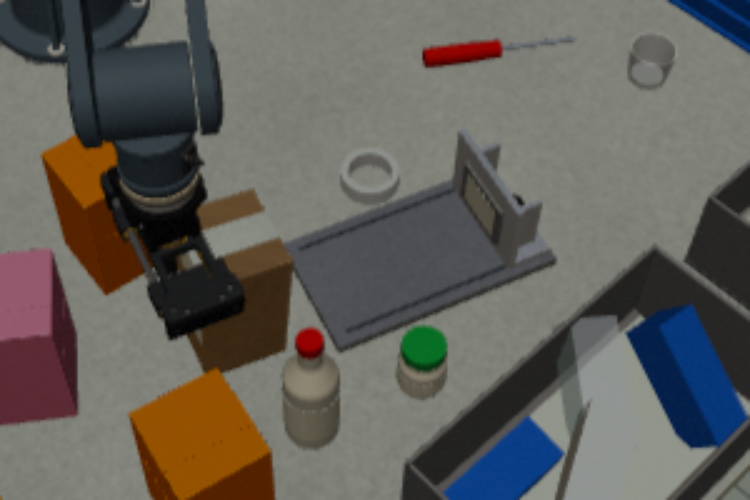

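```bash
cat >> h.py <<'E'
def lean():
    im,W=cloud('side');s=W[...,:2]@u;l=W[...,:2]@n;z=W[...,2]
    m=(l<-588)&(l>-625)&(s>-70)&(s<150)
    for a in range(5,165,20):
        k=m&(z>a)&(z<a+20)
        if k.sum()>5: print('z',a,'smin,max',np.percentile(s[k],[1,99]).round(1),'l',np.median(l[k]).round(1))
    h=(im.astype(int).max(-1)>60)&(l>-600)&(l<-510)&(z>140)&(z<185)&(s>0)&(s<110)
    if h.sum()>20:
        A=np.c_[s[h],l[h],np.ones(h.sum())];c,*_=np.linalg.lstsq(A,z[h],rcond=None);print('top plane',c,'z at s=20,60',[(c@[q,-557,1]).round(1) for q in (20,60)],h.sum())
E
python3 -c "
from h import *
lean();st()"
```

```text
z 5 smin,max [-48.9 149. ] l -604.2
z 25 smin,max [-48.5  41. ] l -603.1
z 45 smin,max [-47.1  42.3] l -603.0
z 65 smin,max [-45.   45.2] l -603.4
z 85 smin,max [-43.3  45.9] l -603.3
z 105 smin,max [-34.1  48.9] l -603.6
z 125 smin,max [-0.  49.9] l -603.5
z 145 smin,max [-4.  52.6] l -601.1
top plane [-9.48243711e-02  3.76299119e-03  1.66812311e+02] z at s=20,60 [np.float64(162.8), np.float64(159.0)] 624
t 5.2 tcp [ 517.7 -212.   122.1] s,l,z -51.9 -557.0 yaw 73.02 tilt [-0.001  0.001 -1.   ] F u,n,z -4.34 0.47 3.67 w 59.9
```

The carton is leaning about 5°, held there by the gripper body over its rear top edge. I'll back off a little, lower the tool and slide it flatter to the edge.

Emit:
{"api": "arm_command", "payload": {"rows": [{"x": -4, "y": 0, "z": 0, "turn": 0, "claw": -0.38}, {"x": -8, "y": 0, "z": 0, "turn": 0, "claw": -0.38}, {"x": -12, "y": 0, "z": 0, "turn": 0, "claw": -0.38}, {"x": -12, "y": 0, "z": 0, "turn": 0, "claw": -0.38}, {"x": -12, "y": 0, "z": 4, "turn": 0, "claw": -0.38}, {"x": -12, "y": 0, "z": 7, "turn": 0, "claw": -0.38}, {"x": -12, "y": 0, "z": 7, "turn": 0, "claw": -0.38}]}}

```text
t: 5.9
position: [513.7, -222.7, 114.1]
ee_rot: [-2.525, -1.868, 0.0]
wrist_force: [-0.4, -0.2, 0.8]
grip_width: 60.0
grasp_force: 0.4
```

```bash
python3 -c "
from h import *
lean();st()"
```

```text
z 5 smin,max [-50.  149.4] l -604.0
z 25 smin,max [-50.9  37.9] l -603.3
z 45 smin,max [-50.6  39.2] l -603.5
z 65 smin,max [-50.4  36.5] l -603.4
z 85 smin,max [-48.9  36.9] l -603.2
z 105 smin,max [-14.1  37.9] l -603.3
z 125 smin,max [-12.7  38.4] l -603.5
z 145 smin,max [-20.   38.6] l -600.5
top plane [-7.13841018e-03  9.55667866e-04  1.61030713e+02] z at s=20,60 [np.float64(160.4), np.float64(160.1)] 476
t 5.95 tcp [ 513.7 -222.7  114.2] s,l,z -63.2 -556.3 yaw 72.98 tilt [ 0.    -0.001 -1.   ] F u,n,z -0.98 -0.62 -0.38 w 60.1
```

Emit:
{"api": "arm_command", "payload": {"rows": [{"x": 3, "y": 0, "z": 0, "turn": 0, "claw": -0.38}, {"x": 6, "y": 0, "z": 0, "turn": 0, "claw": -0.38}, {"x": 9, "y": 0, "z": 0, "turn": 0, "claw": -0.38}, {"x": 12, "y": 0, "z": 0, "turn": 0, "claw": -0.38}, {"x": 15, "y": 0, "z": 0, "turn": 0, "claw": -0.38}, {"x": 18, "y": 0, "z": 0, "turn": 0, "claw": -0.38}, {"x": 21, "y": 0, "z": 0, "turn": 0, "claw": -0.38}, {"x": 24, "y": 0, "z": 0, "turn": 0, "claw": -0.38}]}}

```text
t: 6.75
position: [521.7, -201.4, 115.6]
ee_rot: [2.521, 1.867, -0.001]
wrist_force: [-1.4, -5.4, 4.2]
grip_width: 60.1
grasp_force: 3.0
```

```bash
python3 -c "
from h import *
st();lean()"
```

```text
t 6.75 tcp [ 521.7 -201.4  115.6] s,l,z -40.6 -557.8 yaw 73.06 tilt [-0.003  0.003 -1.   ] F u,n,z -5.57 -0.2 4.2 w 60.1
z 5 smin,max [-35.2 148.3] l -604.8
z 25 smin,max [-35.1  54.6] l -604.5
z 45 smin,max [-34.1  55.1] l -604.2
z 65 smin,max [-32.3  55.8] l -604.5
z 85 smin,max [-31.   58.6] l -604.6
z 105 smin,max [10.  59.4] l -604.6
z 125 smin,max [11.1 60.4] l -604.4
z 145 smin,max [ 3.8 61.3] l -601.6
top plane [-6.43365333e-02 -2.60920776e-04  1.63841776e+02] z at s=20,60 [np.float64(162.7), np.float64(160.1)] 731
```

Emit:
{"api": "arm_command", "payload": {"rows": [{"x": 3, "y": 0, "z": 0, "turn": 0, "claw": -0.38}, {"x": 6, "y": 0, "z": 0, "turn": 0, "claw": -0.38}, {"x": 9, "y": 0, "z": 0, "turn": 0, "claw": -0.38}, {"x": 12, "y": 0, "z": 0, "turn": 0, "claw": -0.38}, {"x": 15, "y": 0, "z": 0, "turn": 0, "claw": -0.38}, {"x": 18, "y": 0, "z": 0, "turn": 0, "claw": -0.38}, {"x": 21, "y": 0, "z": 0, "turn": 0, "claw": -0.38}, {"x": 24, "y": 0, "z": 0, "turn": 0, "claw": -0.38}, {"x": 27, "y": 0, "z": 0, "turn": 0, "claw": -0.38}]}}

```text
t: 7.7
position: [529.5, -175.4, 115.4]
ee_rot: [2.522, 1.867, -0.001]
wrist_force: [-1.1, -4.8, 4.8]
grip_width: 60.3
grasp_force: 3.0
```

```bash
python3 -c "
from h import *
st();lean()"
```

```text
t 7.7 tcp [ 529.5 -175.4  115.4] s,l,z -13.4 -557.6 yaw 73.04 tilt [-0.002  0.003 -1.   ] F u,n,z -4.91 -0.36 4.76 w 60.3
z 5 smin,max [-10.7 148.7] l -604.7
z 25 smin,max [-7.7 81.3] l -604.3
z 45 smin,max [-6.4 82.4] l -604.2
z 65 smin,max [-5.2 83.7] l -604.1
z 85 smin,max [-4.  84.5] l -604.4
z 105 smin,max [39.5 87.9] l -604.5
z 125 smin,max [40.1 87.5] l -604.5
z 145 smin,max [31.3 88.5] l -601.4
top plane [-6.01053554e-02 -1.43034180e-03  1.64897830e+02] z at s=20,60 [np.float64(164.5), np.float64(162.1)] 763
```

Emit:
{"api": "arm_command", "payload": {"rows": [{"x": 3, "y": 0, "z": 0, "turn": 0, "claw": -0.38}, {"x": 5, "y": 0, "z": 0, "turn": 0, "claw": -0.38}, {"x": 7, "y": 0, "z": 0, "turn": 0, "claw": -0.38}, {"x": 0, "y": 0, "z": 0, "turn": 0, "claw": -0.38}, {"x": -8, "y": 0, "z": 0, "turn": 0, "claw": -0.38}, {"x": -8, "y": 0, "z": 0, "turn": 0, "claw": -0.38}, {"x": -8, "y": 0, "z": -20, "turn": 0, "claw": -0.38}, {"x": -8, "y": 0, "z": -38, "turn": 0, "claw": -0.38}, {"x": -8, "y": 0, "z": -38, "turn": 0, "claw": -0.38}, {"x": -8, "y": 0, "z": -38, "turn": 0, "claw": -0.38}]}}

```text
t: 8.75
position: [526.2, -181.4, 152.3]
ee_rot: [-2.526, -1.868, -0.0]
wrist_force: [0.5, 0.6, 0.5]
grip_width: 60.1
grasp_force: 0.0
```

```bash
python3 -c "
from h import *
st();lean()"
```

```text
t 8.75 tcp [ 526.2 -181.4  152.3] s,l,z -20.1 -556.2 yaw 72.97 tilt [ 0. -0. -1.] F u,n,z 0.69 -0.35 0.49 w 60.1
z 5 smin,max [ -6.8 148.9] l -604.8
z 25 smin,max [-1.8 87.3] l -604.0
z 45 smin,max [-1.6 87.1] l -604.1
z 65 smin,max [-2.1 86.9] l -604.0
z 85 smin,max [-2.2 87.3] l -604.1
z 105 smin,max [-1.9 87.7] l -603.9
z 125 smin,max [-0.9 87.2] l -603.9
z 145 smin,max [32.4 87.5] l -600.6
top plane [ 1.58299310e-03 -7.29574907e-03  1.56240944e+02] z at s=20,60 [np.float64(160.3), np.float64(160.4)] 704
```

Emit:
{"api": "arm_command", "payload": {"rows": [{"x": 5, "y": 0, "z": 0, "turn": 0, "claw": -0.38}, {"x": 9, "y": 0, "z": 0, "turn": 0, "claw": -0.38}, {"x": 12, "y": 0, "z": 0, "turn": 0, "claw": -0.38}, {"x": 15, "y": 0, "z": 0, "turn": 0, "claw": -0.38}, {"x": 18, "y": 0, "z": 0, "turn": 0, "claw": -0.38}, {"x": 21, "y": 0, "z": 0, "turn": 0, "claw": -0.38}, {"x": 24, "y": 0, "z": 0, "turn": 0, "claw": -0.38}, {"x": 27, "y": 0, "z": 0, "turn": 0, "claw": -0.38}, {"x": 30, "y": 0, "z": 0, "turn": 0, "claw": -0.38}]}}

```text
t: 9.7
position: [535.6, -153.0, 152.8]
ee_rot: [2.525, 1.868, 0.001]
wrist_force: [-1.2, -3.2, 3.2]
grip_width: 60.2
grasp_force: 1.9
```

```bash
python3 -c "
from h import *
st();lean()"
```

```text
t 9.7 tcp [ 535.6 -153.   152.8] s,l,z 9.8 -557.0 yaw 72.98 tilt [-0.     0.001 -1.   ] F u,n,z -3.39 0.25 3.25 w 60.2
z 5 smin,max [ -4.8 149.3] l -605.2
z 25 smin,max [ 0.2 93.1] l -603.7
z 45 smin,max [ 3.7 94.5] l -603.9
z 65 smin,max [ 7.7 98.5] l -604.2
z 85 smin,max [ 11.3 102.6] l -603.8
z 105 smin,max [ 13.8 106.5] l -603.9
z 125 smin,max [ 19.1 109.3] l -604.2
z 145 smin,max [ 63.8 114.5] l -601.7
top plane [-9.02931980e-02 -5.75816288e-03  1.67581841e+02] z at s=20,60 [np.float64(169.0), np.float64(165.4)] 604
```

Tipping well at about 10° of lean, with low force. I'll continue.

Emit:
{"api": "arm_command", "payload": {"rows": [{"x": 4, "y": 0, "z": 0, "turn": 0, "claw": -0.38}, {"x": 8, "y": 0, "z": 0, "turn": 0, "claw": -0.38}, {"x": 12, "y": 0, "z": 0, "turn": 0, "claw": -0.38}, {"x": 16, "y": 0, "z": 0, "turn": 0, "claw": -0.38}, {"x": 20, "y": 0, "z": 0, "turn": 0, "claw": -0.38}, {"x": 24, "y": 0, "z": 0, "turn": 0, "claw": -0.38}, {"x": 28, "y": 0, "z": 0, "turn": 0, "claw": -0.38}, {"x": 32, "y": 0, "z": 0, "turn": 0, "claw": -0.38}, {"x": 36, "y": 0, "z": 0, "turn": 0, "claw": -0.38}, {"x": 40, "y": 0, "z": 0, "turn": 0, "claw": -0.38}, {"x": 44, "y": 0, "z": 0, "turn": 0, "claw": -0.38}, {"x": 44, "y": 0, "z": 0, "turn": 0, "claw": -0.38}, {"x": 44, "y": 0, "z": 0, "turn": 0, "claw": -0.38}]}}

```text
t: 11.05
position: [547.9, -110.6, 152.3]
ee_rot: [-2.525, -1.868, 0.0]
wrist_force: [-1.2, -0.2, -0.2]
grip_width: 60.0
grasp_force: 0.0
```

```bash
python3 -c "
from h import *
look('a2');lean()"
```

```text
t 11.1 tcp [ 547.9 -110.8  152.3] s,l,z 53.8 -556.4 yaw 72.99 tilt [ 0. -0. -1.] F u,n,z -0.31 0.58 0.22 w 59.8
0.67 n 2383 s [ 24.5 122.1 196.9] l [-606.7 -597.  -506.8] z [ 28.6 105.3 165. ]
top ((96.69566345214844, -590.4641723632812), (190.9551544189453, 89.62952423095703), 33.92395782470703) 161.7
0.55 n 2896 s [-266.3 -215.  -160.8] l [-581.1 -556.4 -476.2] z [  8.7 149.1 164.1]
top ((-212.7033233642578, -521.5746459960938), (104.6688461303711, 90.20121765136719), 72.60902404785156) 160.8
z 5 smin,max [  5.1 149.4] l -610.6
z 25 smin,max [ 55.6 148.9] l -603.7
z 45 smin,max [ 55.7 148.7] l -604.2
z 65 smin,max [ 55.5 149. ] l -603.8
z 85 smin,max [ 55.8 148.4] l -601.9
z 105 smin,max [ 56.3 148.6] l -596.8
```

View pics/a2.png

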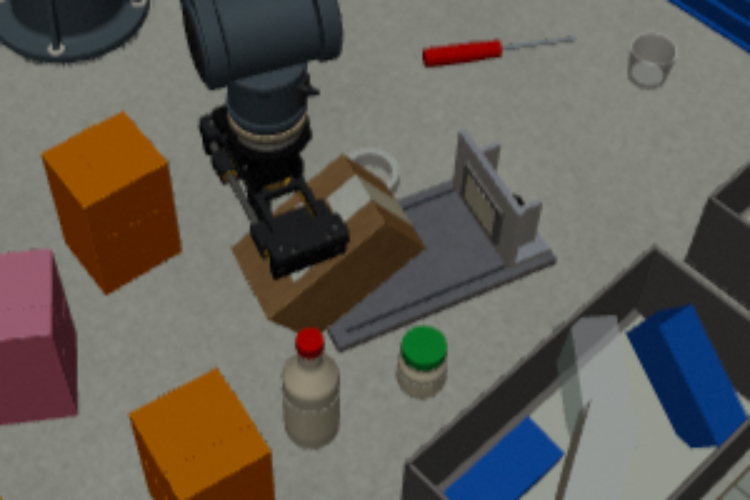

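Emit:
{"api": "arm_command", "payload": {"rows": [{"x": -20, "y": 0, "z": 0, "turn": 0, "claw": -0.38}, {"x": -36, "y": 0, "z": 0, "turn": 0, "claw": -0.38}, {"x": -36, "y": 0, "z": 0, "turn": 0, "claw": -0.38}, {"x": -36, "y": 0, "z": 30, "turn": 0, "claw": -0.38}, {"x": -36, "y": 0, "z": 60, "turn": 0, "claw": -0.38}, {"x": -36, "y": 0, "z": 82, "turn": 0, "claw": -0.38}, {"x": -36, "y": 0, "z": 90, "turn": 0, "claw": -0.38}, {"x": -36, "y": 0, "z": 90, "turn": 0, "claw": -0.38}]}}

```text
t: 12.0
position: [536.9, -144.9, 61.6]
ee_rot: [-2.524, -1.867, 0.002]
wrist_force: [-0.4, -0.0, 0.3]
grip_width: 60.2
grasp_force: 0.0
```

```bash
cat >> h.py <<'E'
def top():
    im,W=cloud('side');s=W[...,:2]@u;l=W[...,:2]@n;z=W[...,2]
    m=((z>88)&(z<112)&(s>60)&(s<282)&(l>-612)&(l<-500)).astype(np.uint8)
    k,L,S,C=cv2.connectedComponentsWithStats(cv2.morphologyEx(m,cv2.MORPH_OPEN,np.ones((3,3))))
    i=1+np.argmax(S[1:,4]);q=L==i
    A=np.c_[s[q],l[q],np.ones(q.sum())];c,*_=np.linalg.lstsq(A,z[q],rcond=None)
    print('top rect',cv2.minAreaRect(np.c_[s[q],l[q]].astype(np.float32)),'slope',c[:2].round(3),'z',np.median(z[q]).round(1),'s',np.percentile(s[q],[1,99]).round(1))
    f=(l<-590)&(l>-625)&(z>35)&(z<85)&(s<290)&(s>30);print('side s',np.percentile(s[f],[1,99]).round(1),'slope',np.polyfit(s[f],l[f],1).round(4))
    b=(s>262)&(s<300)&(l>-590)&(l<-520)&(z>20)&(z<100)
    if b.sum()>10: print('head/fence s',np.percentile(s[b],[2,10,25,50,75,90]).round(1),b.sum())
E
python3 -c "
from h import *
st();top()"
```

```text
t 12.0 tcp [ 536.9 -144.9   61.6] s,l,z 17.9 -555.8 yaw 72.96 tilt [ 0.001 -0.002 -1.   ] F u,n,z -0.18 0.42 0.28 w 60.2
top rect ((141.12745666503906, -554.9326782226562), (104.62098693847656, 162.14772033691406), 89.42803955078125) slope [0.001 0.022] z 102.2 s [ 62.1 218.9]
side s [ 69.8 218.3] slope [-1.500000e-03 -6.041396e+02]
head/fence s [295.5 296.1 297.1 297.8 298.5 299.2] 204
```

Emit:
{"api": "arm_command", "payload": {"rows": [{"x": 12, "y": 0, "z": 0, "turn": 0, "claw": -0.38}, {"x": 22, "y": 0, "z": 0, "turn": 0, "claw": -0.38}, {"x": 26, "y": 0, "z": 0, "turn": 0, "claw": -0.38}, {"x": 29, "y": 0, "z": 0, "turn": 0, "claw": -0.38}, {"x": 32, "y": 0, "z": 0, "turn": 0, "claw": -0.38}, {"x": 35, "y": 0, "z": 0, "turn": 0, "claw": -0.38}, {"x": 38, "y": 0, "z": 0, "turn": 0, "claw": -0.38}, {"x": 41, "y": 0, "z": 0, "turn": 0, "claw": -0.38}, {"x": 44, "y": 0, "z": 0, "turn": 0, "claw": -0.38}, {"x": 47, "y": 0, "z": 0, "turn": 0, "claw": -0.38}, {"x": 50, "y": 0, "z": 0, "turn": 0, "claw": -0.38}, {"x": 53, "y": 0, "z": 0, "turn": 0, "claw": -0.38}, {"x": 56, "y": 0, "z": 0, "turn": 0, "claw": -0.38}, {"x": 59, "y": 0, "z": 0, "turn": 0, "claw": -0.38}, {"x": 62, "y": 0, "z": 0, "turn": 0, "claw": -0.38}, {"x": 65, "y": 0, "z": 0, "turn": 0, "claw": -0.38}]}}

```text
t: 13.65
position: [556.9, -83.6, 62.9]
ee_rot: [2.525, 1.868, 0.0]
wrist_force: [-1.8, -5.0, 3.8]
grip_width: 60.1
grasp_force: 2.6
```

```bash
python3 -c "
from h import *
st();top()"
```

```text
t 13.65 tcp [556.9 -83.6  62.9] s,l,z 82.4 -557.1 yaw 72.98 tilt [-0.001  0.001 -1.   ] F u,n,z -5.3 0.29 3.81 w 60.1
top rect ((188.6083984375, -555.80908203125), (130.697509765625, 105.3870849609375), 0.13995866477489471) slope [-0.005  0.024] z 102.1 s [127.1 251. ]
side s [ 97.3 250.1] slope [-2.200000e-03 -6.040961e+02]
head/fence s [295.3 296.3 297.1 297.9 298.7 299.3] 206
```

Emit:
{"api": "arm_command", "payload": {"rows": [{"x": 3, "y": 0, "z": 0, "turn": 0, "claw": -0.38}, {"x": 6, "y": 0, "z": 0, "turn": 0, "claw": -0.38}, {"x": 9, "y": 0, "z": 0, "turn": 0, "claw": -0.38}, {"x": 12, "y": 0, "z": 0, "turn": 0, "claw": -0.38}, {"x": 15, "y": 0, "z": 0, "turn": 0, "claw": -0.38}, {"x": 17, "y": 0, "z": 0, "turn": 0, "claw": -0.38}, {"x": 19, "y": 0, "z": 0, "turn": 0, "claw": -0.38}, {"x": 21, "y": 0, "z": 0, "turn": 0, "claw": -0.38}]}}

```text
t: 14.5
position: [562.9, -63.5, 62.8]
ee_rot: [2.525, 1.868, -0.0]
wrist_force: [-1.3, -4.7, 4.7]
grip_width: 60.4
grasp_force: 2.7
```

```bash
python3 -c "
from h import *
st();top()"
```

```text
t 14.5 tcp [562.9 -63.5  62.8] s,l,z 103.4 -556.9 yaw 72.99 tilt [-0.001  0.001 -1.   ] F u,n,z -4.9 -0.16 4.68 w 60.4
top rect ((209.45530700683594, -555.6419677734375), (103.68256378173828, 128.82818603515625), 89.48225402832031) slope [-0.006  0.022] z 102.2 s [149.6 271.9]
side s [115.7 271.2] slope [ 9.000000e-04 -6.046531e+02]
head/fence s [265.4 295.3 296.7 297.6 298.6 299.2] 174
```

```bash
python3 -c "
from h import *
im,W=cloud('side');s=W[...,:2]@u;l=W[...,:2]@n;z=W[...,2]
for a in range(20,125,10):
  for r in ((-615,-600),(-597,-515)):
    k=(z>a)&(z<a+10)&(s>255)&(s<330)&(l>r[0])&(l<r[1])
    if k.sum()>4: print(a,r,k.sum(),np.percentile(s[k],[2,25,50,75,98]).round(1))
"
```

```text
20 (-615, -600) 31 [256.6 267.4 301.9 323.6 329.7]
30 (-615, -600) 21 [256.9 265.1 301.5 302.6 328.3]
30 (-597, -515) 12 [296.2 297.1 298.1 298.8 301.5]
40 (-615, -600) 22 [256.8 262.7 299.1 302.6 328.6]
40 (-597, -515) 16 [295.1 296.5 297.9 299.  301. ]
50 (-615, -600) 23 [256.7 265.8 301.9 303.4 329.4]
50 (-597, -515) 41 [295.8 297.1 297.6 298.3 300.8]
60 (-615, -600) 25 [256.9 263.8 270.3 302.7 329.2]
60 (-597, -515) 35 [295.9 297.3 298.  298.9 303.4]
70 (-615, -600) 25 [256.6 263.3 275.  302.9 329.1]
70 (-597, -515) 42 [295.1 296.9 297.8 298.7 299.7]
80 (-615, -600) 23 [257.6 264.1 300.  303.2 327.3]
80 (-597, -515) 75 [296.6 298.3 300.  302.7 329.4]
90 (-615, -600) 28 [258.8 267.4 301.7 303.9 328.7]
90 (-597, -515) 82 [256.1 267.8 301.2 302.8 311.5]
100 (-615, -600) 21 [256.2 262.4 270.6 302.9 308.3]
100 (-597, -515) 191 [255.4 262.2 268.6 301.9 309.2]
110 (-615, -600) 12 [301.6 302.5 303.2 305.8 309.5]
110 (-597, -515) 62 [301.  303.7 305.9 308.  310.6]
```

Emit:
{"api": "arm_command", "payload": {"rows": [{"x": 2, "y": 0, "z": 0, "turn": 0, "claw": -0.38}, {"x": 4, "y": 0, "z": 0, "turn": 0, "claw": -0.38}, {"x": 6, "y": 0, "z": 0, "turn": 0, "claw": -0.38}, {"x": 7, "y": 0, "z": 0, "turn": 0, "claw": -0.38}, {"x": 8, "y": 0, "z": 0, "turn": 0, "claw": -0.38}]}}

```text
t: 15.1
position: [565.1, -55.8, 62.7]
ee_rot: [2.525, 1.868, -0.0]
wrist_force: [-1.2, -5.2, 4.3]
grip_width: 59.8
grasp_force: 2.7
```

Emit:
{"api": "arm_command", "payload": {"rows": [{"x": 1, "y": 0, "z": 0, "turn": 0, "claw": -0.38}, {"x": 2, "y": 0, "z": 0, "turn": 0, "claw": -0.38}, {"x": 3, "y": 0, "z": 0, "turn": 0, "claw": -0.38}, {"x": 4, "y": 0, "z": 0, "turn": 0, "claw": -0.38}, {"x": 5, "y": 0, "z": 0, "turn": 0, "claw": -0.38}]}}

```text
t: 15.6
position: [566.5, -51.1, 62.7]
ee_rot: [2.525, 1.868, -0.0]
wrist_force: [-2.1, -5.4, 4.1]
grip_width: 60.1
grasp_force: 2.7
```

```bash
python3 -c "
from h import *
st();top()"
```

```text
t 15.6 tcp [566.5 -51.1  62.7] s,l,z 116.3 -556.8 yaw 72.98 tilt [-0.  0. -1.] F u,n,z -5.74 0.49 4.07 w 60.1
top rect ((220.64390563964844, -556.0421752929688), (122.61475372314453, 104.05863952636719), 0.775569498538971) slope [-0.007  0.026] z 102.3 s [162.9 280.6]
side s [131.3 284.1] slope [ 2.400000e-03 -6.049144e+02]
head/fence s [262.8 268.4 277.4 297.7 298.8 299.4] 75
```

Emit:
{"api": "arm_command", "payload": {"rows": [{"x": 1, "y": 0, "z": 0, "turn": 0, "claw": -0.38}, {"x": 2, "y": 0, "z": 0, "turn": 0, "claw": -0.38}, {"x": 3, "y": 0, "z": 0, "turn": 0, "claw": -0.38}, {"x": 4, "y": 0, "z": 0, "turn": 0, "claw": -0.38}, {"x": 5, "y": 0, "z": 0, "turn": 0, "claw": -0.38}, {"x": 6, "y": 0, "z": 0, "turn": 0, "claw": -0.38}]}}

```text
t: 16.25
position: [568.2, -45.3, 62.7]
ee_rot: [2.525, 1.868, -0.001]
wrist_force: [-1.5, -5.2, 4.1]
grip_width: 60.4
grasp_force: 2.8
```

Emit:
{"api": "arm_command", "payload": {"rows": [{"x": 0.5, "y": 0, "z": 0, "turn": 0, "claw": -0.38}, {"x": 1, "y": 0, "z": 0, "turn": 0, "claw": -0.38}, {"x": 1.5, "y": 0, "z": 0, "turn": 0, "claw": -0.38}, {"x": 2, "y": 0, "z": 0, "turn": 0, "claw": -0.38}]}}

```text
t: 16.65
position: [568.7, -43.4, 62.7]
ee_rot: [2.525, 1.868, -0.001]
wrist_force: [-2.2, -5.4, 4.1]
grip_width: 60.0
grasp_force: 2.7
```

```bash
python3 -c "
from h import *
st();top()"
```

```text
t 16.65 tcp [568.7 -43.4  62.7] s,l,z 124.3 -556.7 yaw 72.99 tilt [-0.  0. -1.] F u,n,z -5.82 0.57 4.14 w 60.0
top rect ((224.26095581054688, -555.6622314453125), (114.86305236816406, 103.26409149169922), 0.974480390548706) slope [-0.007  0.021] z 102.2 s [170.9 279.9]
side s [139.6 288.6] slope [ 1.800000e-03 -6.047852e+02]
head/fence s [262.6 264.1 269.1 278.8 286.9 290.9] 48
```

Emit:
{"api": "arm_command", "payload": {"rows": [{"x": 0.5, "y": 0, "z": 0, "turn": 0, "claw": -0.38}, {"x": 1, "y": 0, "z": 0, "turn": 0, "claw": -0.38}, {"x": 1.5, "y": 0, "z": 0, "turn": 0, "claw": -0.38}]}}

```text
t: 17.0
position: [569.2, -42.0, 62.7]
ee_rot: [2.525, 1.868, -0.001]
wrist_force: [-2.3, -5.7, 5.5]
grip_width: 60.1
grasp_force: 2.8
```

```bash
python3 -c "
from h import *
st()"
```

```text
t 17.0 tcp [569.2 -42.   62.7] s,l,z 125.8 -556.7 yaw 72.98 tilt [-0. -0. -1.] F u,n,z -6.17 0.54 5.54 w 60.1
```

Emit:
{"api": "arm_command", "payload": {"rows": [{"x": 0.4, "y": 0, "z": 0, "turn": 0, "claw": -0.38}, {"x": 0.8, "y": 0, "z": 0, "turn": 0, "claw": -0.38}]}}

```text
t: 17.2
position: [569.4, -41.2, 62.7]
ee_rot: [2.525, 1.868, -0.001]
wrist_force: [-1.5, -5.1, 4.2]
grip_width: 59.9
grasp_force: 2.8
```

Emit:
{"api": "arm_command", "payload": {"rows": [{"x": 0.4, "y": 0, "z": 0, "turn": 0, "claw": -0.38}, {"x": 0.8, "y": 0, "z": 0, "turn": 0, "claw": -0.38}]}}

```text
t: 17.4
position: [569.7, -40.4, 62.7]
ee_rot: [2.525, 1.868, -0.001]
wrist_force: [-1.9, -4.8, 4.2]
grip_width: 59.9
grasp_force: 2.8
```

Emit:
{"api": "arm_command", "payload": {"rows": [{"x": 0.4, "y": 0, "z": 0, "turn": 0, "claw": -0.38}, {"x": 0.8, "y": 0, "z": 0, "turn": 0, "claw": -0.38}]}}

```text
t: 17.6
position: [569.8, -40.0, 62.7]
ee_rot: [2.525, 1.868, -0.001]
wrist_force: [-1.7, -7.9, 4.6]
grip_width: 60.2
grasp_force: 4.0
```

Emit:
{"api": "arm_command", "payload": {"rows": [{"x": 0.4, "y": 0, "z": 0, "turn": 0, "claw": -0.38}, {"x": 0.7, "y": 0, "z": 0, "turn": 0, "claw": -0.38}]}}

```text
t: 17.8
position: [569.8, -40.0, 62.7]
ee_rot: [2.525, 1.868, -0.003]
wrist_force: [-3.6, -9.7, 5.2]
grip_width: 60.0
grasp_force: 5.2
```

Emit:
{"api": "arm_command", "payload": {"rows": [{"x": 0.4, "y": 0, "z": 0, "turn": 0, "claw": -0.38}, {"x": 0.8, "y": 0, "z": 0, "turn": 0, "claw": -0.38}, {"x": 1.2, "y": 0, "z": 0, "turn": 0, "claw": -0.38}]}}

```text
t: 18.1
position: [569.8, -39.9, 62.7]
ee_rot: [2.524, 1.868, -0.005]
wrist_force: [-6.6, -14.5, 4.9]
grip_width: 60.0
grasp_force: 7.7
```

```bash
python3 -c "
from h import *
st()"
```

```text
t 18.1 tcp [569.8 -39.9  62.7] s,l,z 127.9 -556.7 yaw 73.0 tilt [-0.003 -0.001 -1.   ] F u,n,z -15.81 2.09 4.88 w 60.0
```

Pushing with 15.8 N, so about 10 N on the head. I'll hold for 1.2 s.

Emit:
{"api": "arm_command", "payload": {"rows": [{"x": 0, "y": 0, "z": 0, "turn": 0, "claw": -0.38}, {"x": 0, "y": 0, "z": 0, "turn": 0, "claw": -0.38}, {"x": 0, "y": 0, "z": 0, "turn": 0, "claw": -0.38}, {"x": 0, "y": 0, "z": 0, "turn": 0, "claw": -0.38}, {"x": 0, "y": 0, "z": 0, "turn": 0, "claw": -0.38}, {"x": 0, "y": 0, "z": 0, "turn": 0, "claw": -0.38}, {"x": 0, "y": 0, "z": 0, "turn": 0, "claw": -0.38}, {"x": 0, "y": 0, "z": 0, "turn": 0, "claw": -0.38}, {"x": 0, "y": 0, "z": 0, "turn": 0, "claw": -0.38}, {"x": 0, "y": 0, "z": 0, "turn": 0, "claw": -0.38}, {"x": 0, "y": 0, "z": 0, "turn": 0, "claw": -0.38}, {"x": 0, "y": 0, "z": 0, "turn": 0, "claw": -0.38}]}}

```text
t: 19.3
position: [569.8, -39.9, 62.7]
ee_rot: [2.524, 1.868, -0.004]
wrist_force: [-5.1, -13.3, 5.2]
grip_width: 60.1
grasp_force: 6.9
```

```bash
python3 -c "
from h import *
st();top()"
```

```text
t 19.3 tcp [569.8 -39.9  62.7] s,l,z 127.9 -556.7 yaw 72.99 tilt [-0.003 -0.    -1.   ] F u,n,z -14.17 1.02 5.22 w 60.1
top rect ((226.35455322265625, -554.8418579101562), (110.92523956298828, 104.570068359375), 0.17113342881202698) slope [-0.007  0.023] z 102.2 s [174.7 280.7]
side s [143.5 289.3] slope [ 3.000000e-04 -6.042574e+02]
head/fence s [264.7 267.3 272.  278.6 290.8 295.3] 48
```

Held at about 14 N push, about 8.5 N on the head. Now I'll retreat gently, go up and check.

Emit:
{"api": "arm_command", "payload": {"rows": [{"x": -1, "y": 0, "z": 0, "turn": 0, "claw": -0.38}, {"x": -3, "y": 0, "z": 0, "turn": 0, "claw": -0.38}, {"x": -8, "y": 0, "z": 0, "turn": 0, "claw": -0.38}, {"x": -18, "y": 0, "z": 0, "turn": 0, "claw": -0.38}, {"x": -35, "y": 0, "z": 0, "turn": 0, "claw": -0.38}, {"x": -55, "y": 0, "z": 0, "turn": 0, "claw": -0.38}, {"x": -55, "y": 0, "z": -30, "turn": 0, "claw": -0.38}, {"x": -55, "y": 0, "z": -70, "turn": 0, "claw": -0.38}, {"x": -55, "y": 0, "z": -110, "turn": 0, "claw": -0.38}, {"x": -55, "y": 0, "z": -150, "turn": 0, "claw": -0.38}, {"x": -55, "y": 0, "z": -150, "turn": 0, "claw": -0.38}, {"x": -55, "y": 0, "z": -150, "turn": 0, "claw": -0.38}]}}

```text
t: 20.55
position: [554.5, -90.2, 213.3]
ee_rot: [2.525, 1.868, 0.002]
wrist_force: [-0.4, 0.8, -1.1]
grip_width: 60.2
grasp_force: 0.0
```

```bash
python3 -c "
from h import *
look('a3');top()"
```

```text
t 20.6 tcp [553.7 -89.9 212. ] s,l,z 75.4 -555.8 yaw 72.98 tilt [ 0.    -0.001 -1.   ] F u,n,z 0.07 -0.44 0.11 w 59.9
0.94 n 2917 s [-266.9 -215.2 -160.1] l [-581.  -556.2 -475.3] z [  8.9 148.7 164. ]
top ((-212.91091918945312, -521.942138671875), (103.17619323730469, 90.51800537109375), 71.94564819335938) 160.9
0.83 n 2868 s [137.4 211.1 294.9] l [-606.5 -582.7 -509.9] z [ 18.   99.9 106.3]
top ((198.68618774414062, -566.903076171875), (214.64984130859375, 119.10618591308594), 14.141767501831055) 102.7
top rect ((209.10195922851562, -556.1903076171875), (105.29778289794922, 145.7476806640625), 89.56266021728516) slope [0.007 0.026] z 102.0 s [137.6 280. ]
side s [137.2 287.9] slope [-1.220000e-02 -6.013156e+02]
head/fence s [264.5 268.2 273.  280.5 291.8 297.2] 38
```

View pics/a3.png

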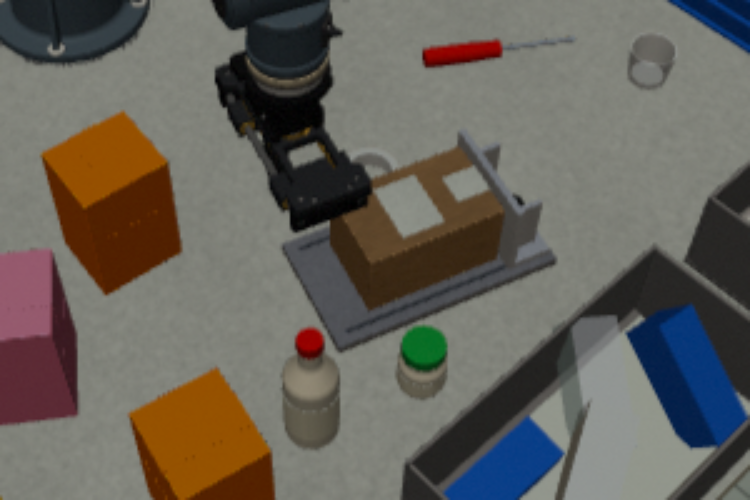

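The picture shows the carton lying flat and centred, its top end against the label head at about (505,220), the tool clear of it, and the jar, bottle, tape, cup and screwdriver where they were.

```bash
python3 -c "
from workcell import ctrl
print(ctrl.sign_off())"
```

```text
the job is handed in; nothing more can be done
None
```

The job is handed in: I tipped the carton onto the bed, pressed it on the label head with about 8–10 N (estimated from push force minus drag) for over a second, and left it lying flat and centred against the head; in the last picture the goods nearby had not moved.

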